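Roll the jewellery carton into the packing bay and latch the gate

ROBOT

A 7-joint arm with a two-finger parallel gripper is mounted at the origin on the work surface. World frame = base frame: x ahead of the robot, y to its left, z up, the work surface at z = 0. Lengths are in m, angles in rad, forces in N, time in s.
With the tool pointing down it reaches from about 0.375 to 0.925 m from the base axis. Payload 3.1 kg.
Tool frame: the origin (TCP) lies between the finger pads; the fingertips stand 22 mm ahead of it and the grasp point (between the pads) lies 3 mm ahead of it; z points along the fingers, y is the line along which they close (so a half turn about z gives the same grasp; the last joint's range is limited). The gripper opens to 85 mm and grips with 20 to 120 N. Pads are 22 mm wide; open, the fingers measure 114 mm over their backs; the gripper's body (76 mm by 85 mm) begins 54 mm behind the grasp point. The pads swing forward as they close: fully open they stand 13 mm farther back than shut.
Start: joints at [1.141, 0.383, 0.044, 1.598, -0.018, 1.161, -0.05], TCP at [0.212, -0.615, 0.221] pointing down, gripper open.
Joint ranges: [-2.61, 2.61], [-0.41, 2.15], [-1.48, 1.57], [0, 2.5], [-1.57, 4.71], [0.05, 1.97], [-2.85, 2.85]. Speed limits (rad/s): [2.79, 2.79, 3.14, 3.14, 3.14, 3.14, 3.14].

INTERFACE

Orientations are given as a rotation vector (axis times angle).
In Python, from plant import bot gives the robot as it stands.
- The arm moves only by the tool send_rows, never from a script. Its argument "targets" is a list of rows, each a list of 6 numbers: the shift along the tool's x, y, z normalised to -1 to 1, where 1 is 0.3 m, then the turn, a rotation vector about the tool's x, y, z normalised to -1 to 1, where 1 is 1.5 rad. A call has 1 to 20 rows; each row is the pose to reach, as a shift and turn from the pose commanded when the call began, along the tool's axes at that moment; what a row does not reach only later rows make up. A row lasts 1/8 s, in which the tool goes at most 62.5 mm and 10.7 degrees, less where a joint would pass 70% of its speed; a pose out of reach is approached as far as the arm can. A call with a number of a shift or a turn outside -1 to 1 is refused whole. A call with a gripper value outside its range is refused whole. "hand" is the closure, from 0 (fully open) to 1 (shut), set as the call begins (left out, the last holds). The fingers move at their own pace and stop on an object; the grip force is fixed at half the most. Time passes only in rows, so rows that repeat a pose let the fingers close. It gives the time, the measured TCP pose, the force, the opening and the grip force at its end, in the units of the state.
- bot.read_state(): the state, without advancing time (a new reading comes with each control period).
- bot.get_image(name): name is "scene" or "top" or "wrist"; returns a dict with "color" (480x640x3 uint8, red, green, blue), "range_z" (480x640 float32, m along the optical axis (not along the pixel's ray), 0 where there is no reading), "mtx" (3x3 intrinsics, pixels), "dist" ([k1, k2, p1, p2, k3] as OpenCV has them; the pictures are not rectified), "R" (3x3) and "t" (3): a world point X has camera coordinates R X + t; the wrist camera has in their place "hand_eye" (4x4, takes a point from camera to tool coordinates, whose origin is the TCP and whose axes are the flange's). Camera axes: x right, y down, z forward; pixel columns grow to the right and rows downward; lengths in m; the calibration is good to about 2 mm. A picture is of the moment at which its call begins: read the wrist's pose just before it.
- bot.close_job(): hands the job in; it is judged then, once.
The state is a dict: "clock": time; "joints": joint angles; "joint_velocities": joint speeds; "joint_efforts": joint torques, N m; "tcp_pos": TCP position; "tool_rot": TCP orientation; "contact_force": force on the tool from outside, world axes, zero at the start; "wrist_torque": the same for the moment, N m; "width": opening from 0.0 (shut) to 1.0 (fully open); "grasp_force": force on a finger pad.
Only numpy, scipy, OpenCV 4.12 (cv2) and the standard library are available. Lean on these libraries where they do the work, as an engineer would, in place of code of your own. Each camera call takes 0.05 s, during which the arm holds its last target. There are 200 camera calls.

TASK

Push the packed jewellery carton along the roller track, keeping it down on the rollers and never shoving it faster than 0.3 m/s, until it sits square and fully home against the back of the plywood bay. Then swing the red gate bar shut across the bay's mouth until it rests in its yellow catch. Leave the bead jar, thread spool and scissors where they are.

Things in the scene. Friction and masses are not known exactly. Their poses are not given: they have to be found in the camera images.
- track: Fixed roller track, bay at its end. Origin on the table under its middle; +x the pushing direction (to the bay), +y left looking that way. 11 free rollers, diameter 24 mm, axes along y, 30 mm apart, x = -215 to 85 mm, tops 57 mm above the table. Side rails: inner faces y = +-86, outer +-96, tops 64 mm. End plate at x = -232, 60 mm high.
- bay_mouth (a point): Middle of the plywood bay's mouth at floor height, track frame (108, 0, 56) mm, axes as the track's. Bay: flat floor 56 mm above the table, back wall's inner face at track x = 214 mm, side walls 15 mm thick with inner faces at y = +-67 mm, tops 106 mm above the table; no roof, no funnel.
- carton: Closed brown cardboard carton with a maroon paper band and a gold disc on top: 100 mm along its own x (the pushing direction), 120 mm along its y, 60 mm high; 0.25 to 0.5 kg. Origin at the centre of its underside; it starts on the rollers near the end away from the bay, askew by up to 0.22 rad and off the track's middle line by up to 10 mm.
- bay_home (a point): Where the carton's origin is when it sits fully home: centred in the bay, touching the back wall, on the bay floor. Axes as the track's. In the track frame: (164, 0, 56) mm.
- gate_hinge (a point): On the vertical hinge axis of the red gate bar, at the bar's mid-height (88 mm above the table), track frame (100, -110, 88) mm. It stands on a dark steel post 26 mm square; the hinge pin reaches 122 mm above the table.
- gate_tip (a point): Point in the red gate bar 215 mm from the hinge axis, on the bar's middle line, below a black knob (diameter 16 mm, 20 mm high, its top 119 mm above the table). The bar is 12 mm thick, 22 mm high (77 to 99 mm above the table) and ends 225 mm from the hinge axis.
- catch (a point): Middle of the yellow catch where the bar rests when shut, track frame (100, 105, 88) mm: a block 34 x 26 mm, 68 mm high, with an upright lip 36 mm higher on its bay side.
- gate (a joint): Angle of the red gate bar, rad: 0 shut (bar across the mouth along track +y, in the catch), 1.571 open with the bar along track -x just outside the right-hand rail; grows as it opens, at most 2.3. Starts at 1.85 to 2.05. Stiff hinge: the bar stays where left (0.06 N m). Shut, it leaves the carton 8 mm of play, so it cannot shut on a carton that is not in.
- bead_jar: Amber glass jar with a brass cap, diameter 56 mm, 75 mm high, origin under its centre. Stands on the table beside the track's left side. Leave alone.
- spool: Maroon thread spool, diameter 42 mm, 48 mm high, origin under its centre. Stands on the table beside the track's right side, near the end away from the bay. Leave alone.
- scissors: Blue-handled scissors lying on the table beside the track's left side, 140 mm long along their x, 62 mm wide, 10 mm high; origin near the pivot, on the table. Leave alone.

How it is judged:
By the outcome, as a careful person would: the job done as asked, in the order asked, and still so for the second after the job is handed in, with the robot touching nothing.
It also fails if it takes over 72 s, if anything falls off the work surface, if the arm or the gripper's body presses on something with over 40 N, if the wrist force passes 120 N, or if a joint passes its speed limit or range.

## Working session

There is one attempt and no reset: what is moved stays moved. The work goes in short steps, Python scripts to look and compute and a tool call to move; the robot and the scene stay as the last step left them, time stands still between calls to the robot, and variables do not carry over. Pictures are saved under pics/ and viewed, at most 10 in all, crops included, and the job is handed in when it is done.

Besides the shell and the picture viewer there is one more tool, called as a command line: name --pt "numbers of a row" for each row, then --argument value for the rest. send_rows: Moves the arm, as the interface text tells. Scaled input: -1 to 1 covers 0.3 m each way for a shift and 1.5 rad each way for a turn. Its arguments: {"type":"object","properties":{"targets":{"type":"array","items":{"type":"array","items":{"type":"number"}}},"hand":{"type":"number"}},"required":["targets"]}

```bash
mkdir -p pics; python3 - <<'E'
from plant import bot
import cv2,numpy as np
np.set_printoptions(precision=4,suppress=True)
s=bot.read_state();print(s)
for n in("top","scene"):
    d=bot.get_image(n);cv2.imwrite(f"pics/{n}0.png",d["color"][:,:,::-1])
    np.savez(f"{n}0.npz",**d)
    print(n,d["mtx"],d["dist"],d["R"],d["t"])
E
```

```text
{'clock': 0.0, 'joints': array([ 1.1412,  0.3838,  0.0439,  1.5996, -0.0179,  1.1612, -0.0499]), 'joint_velocities': array([-0.0005, -0.0007,  0.0022, -0.0002,  0.0006,  0.0002,  0.0003]), 'joint_efforts': array([  0.    , -43.3457,   1.0248, -24.951 ,   0.0107,   0.0113,
        -0.    ]), 'tcp_pos': array([ 0.2114, -0.6136,  0.2198]), 'tool_rot': array([-3.0959, -0.5185,  0.0009]), 'contact_force': array([-0.1517,  0.1062,  0.7674]), 'wrist_torque': array([ 0.0223,  0.0209, -0.0106]), 'grasp_force': 0.0, 'width': 0.9965427742384603}
top [[537.8027   0.     317.249 ]
 [  0.     537.8027 241.07  ]
 [  0.       0.       1.    ]] [-0.0677  0.      0.      0.      0.    ] [[-0.0023 -0.9998  0.0221]
 [-0.9908 -0.0007 -0.1351]
 [ 0.1351 -0.0222 -0.9906]] [-0.0077  0.6194  0.8299]
scene [[472.8412   0.     321.8188]
 [  0.     472.8412 241.7592]
 [  0.       0.       1.    ]] [-0.1173  0.      0.      0.      0.    ] [[-0.0919  0.9957  0.0125]
 [ 0.6926  0.073  -0.7176]
 [-0.7155 -0.0573 -0.6963]] [ 0.0577 -0.3647  1.2149]
```

View pics/top0.png

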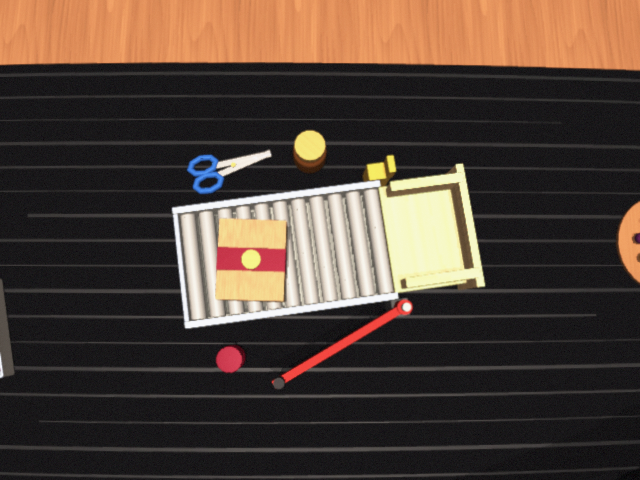

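View pics/scene0.png

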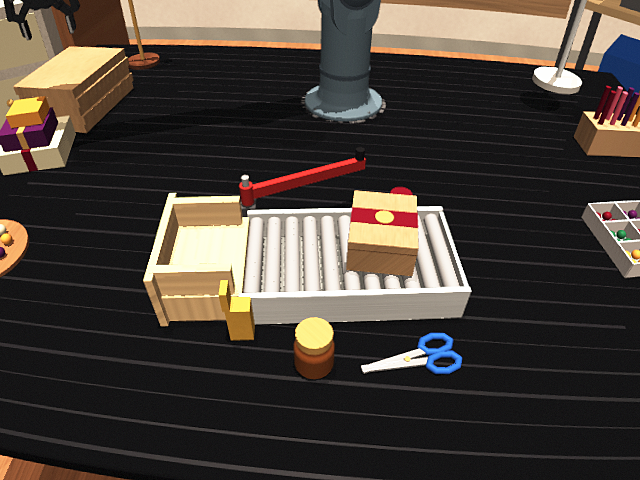

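Top view: the track runs from the upper left (174,208) to the bay back at about (484,286). The carton is centred near (251,260), the hinge is at (405,307) and the knob at (278,383). The scene view shows the same layout from the other side. I'll enlarge both.

```bash
python3 - <<'E'
import cv2
a=cv2.imread("pics/top0.png")[140:390,165:490];cv2.imwrite("pics/top0c.png",cv2.resize(a,None,fx=2.4,fy=2.4,interpolation=cv2.INTER_CUBIC))
a=cv2.imread("pics/scene0.png")[140:340,150:470];cv2.imwrite("pics/scene0c.png",cv2.resize(a,None,fx=2.5,fy=2.5,interpolation=cv2.INTER_CUBIC))
E
```

```text
(no output)
```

View pics/top0c.png

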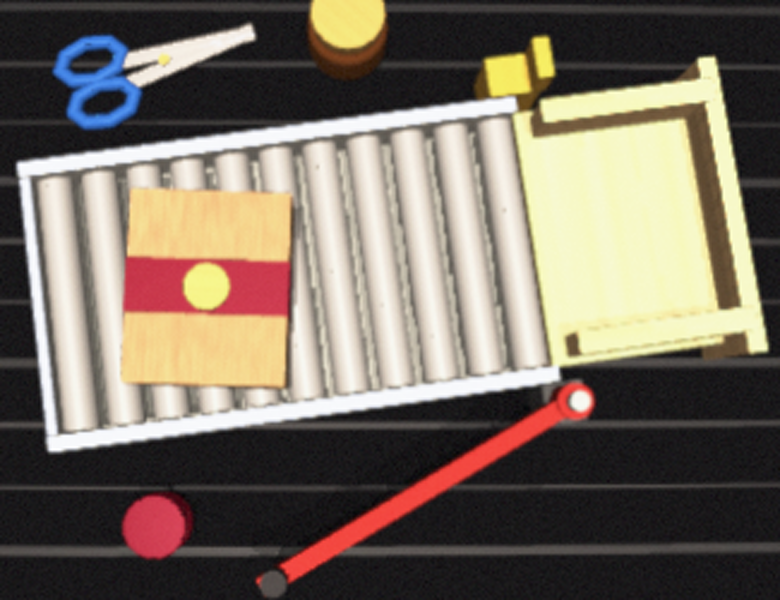

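View pics/scene0c.png

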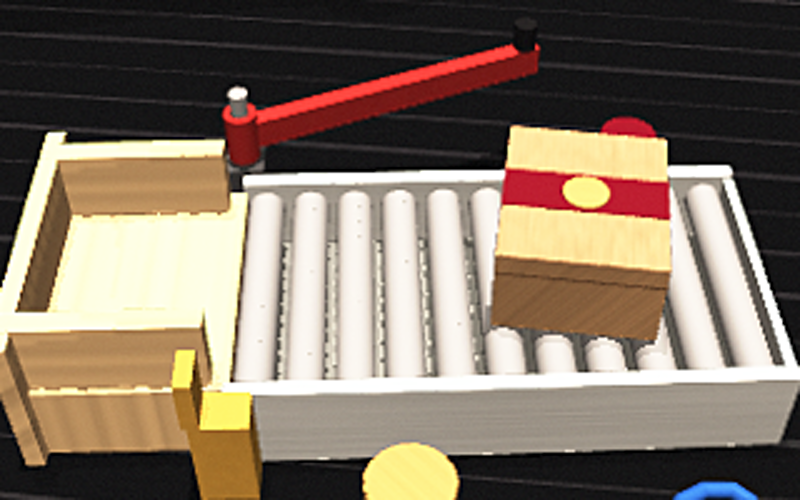

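```bash
cat > h.py <<'E'
import numpy as np,cv2
np.set_printoptions(precision=4,suppress=True)
C={n:dict(np.load(f"{n}0.npz")) for n in("top","scene")}
def ray(n,p):
    d=C[n];u=cv2.undistortPoints(np.array([[p]],float),d["mtx"],d["dist"])[0,0]
    return -d["R"].T@d["t"],d["R"].T@np.array([u[0],u[1],1])
def atz(n,p,z):
    o,v=ray(n,p);return o+v*(z-o[2])/v[2]
def tri(pt,ps):
    A=[];b=[]
    for n,p in(("top",pt),("scene",ps)):
        o,v=ray(n,p);v=v/np.linalg.norm(v);P=np.eye(3)-np.outer(v,v);A.append(P);b.append(P@o)
    return np.linalg.lstsq(np.vstack(A),np.hstack(b),rcond=None)[0]
T=lambda x,y:(165+x/2.4,140+y/2.4)
S=lambda x,y:(150+x/2.5,140+y/2.5)
E
python3 - <<'E'
from h import *
for k,a,b in(("pin",(580,401),(238,90)),("knob",(272,579),(526,23)),("disc",(206,287),(586,192)),("backL",(716,58),(8,313)),("railRend?",(558,372),(247,180)),("railLstart",(18,163),(795,372))):
    print(k,tri(T(*a),S(*b)))
c=[atz("top",T(*p),.117)[:2] for p in((130,188),(291,193),(286,387),(122,381))]
print("carton",np.array(c),np.mean(c,0))
r=[atz("top",T(*p),.064)[:2] for p in((18,163),(517,98),(558,372),(50,450))];r=np.array(r);print("rails",r)
d1=r[1]-r[0];d2=r[2]-r[3];f=d1+d2;yaw=np.arctan2(f[1],f[0]);print(np.arctan2(d1[1],d1[0]),np.arctan2(d2[1],d2[0]),yaw)
# fit of track pose to known points
K=[((-232,96),(18,163),.064),((-232,-96),(50,450),.064),((100,-110),(580,401),.122)]
from scipy.optimize import least_squares
R=lambda t:np.array([[np.cos(t),-np.sin(t)],[np.sin(t),np.cos(t)]])
P=np.array([k[0] for k in K])/1e3;W=np.array([atz("top",T(*k[1]),k[2])[:2] for k in K])
o=least_squares(lambda q:(P@R(q[2]).T+q[:2]-W).ravel(),[.6,0,yaw]);print(o.x,o.fun)
tr=lambda w:(np.array(w)[:2]-o.x[:2])@R(o.x[2])
print("rails tr",(r-o.x[:2])@R(o.x[2]))
print("carton tr",tr(np.mean(c,0)),(np.array(c)-o.x[:2])@R(o.x[2]))
e=np.array(c);cy=[np.arctan2(*(e[1]-e[0])[::-1]),np.arctan2(*(e[2]-e[3])[::-1])];print("carton yaw rel",np.array(cy)-o.x[2])
for k,p,z in(("knob",(272,579),.119),("jar",(348,22),.075),("spool",(157,526),.048),("backL",(716,58),.106),("backR",(767,350),.106),("wallR in mouth",(580,330),.106),("catch blk",(505,73),.068),("lip",(541,45),.104)):
    w=atz("top",T(*p),z);print(k,w,tr(w))
kn=tr(atz("top",T(272,579),.119))-[.1,-.11];print("gate",np.arctan2(-kn[0],kn[1]),np.hypot(*kn))
E
```

```text
pin [ 0.5117 -0.1375  0.1218]
knob [0.4064 0.0484 0.1189]
disc [0.5818 0.0904 0.1151]
backL [ 0.7244 -0.2234  0.1254]
railRend? [ 0.5313 -0.134   0.0613]
railLstart [0.669  0.2196 0.0646]
carton [[0.6432 0.1393]
 [0.6402 0.0395]
 [0.5206 0.042 ]
 [0.5242 0.1416]] [0.5821 0.0906]
rails [[ 0.6696  0.2228]
 [ 0.7145 -0.1098]
 [ 0.5312 -0.1333]
 [ 0.4813  0.196 ]]
-1.4364148398153478 -1.420528807395174 -1.428501493156304
[ 0.6072 -0.021  -1.4328] [ 0.0008 -0.0008 -0.0012 -0.0004  0.0004  0.0012]
rails tr [[-0.2329  0.0953]
 [ 0.1027  0.0941]
 [ 0.1008 -0.0907]
 [-0.2323 -0.0948]]
carton tr [-0.114  -0.0095] [[-0.1539  0.0578]
 [-0.0555  0.041 ]
 [-0.0743 -0.0771]
 [-0.1725 -0.0598]]
carton yaw rel [-0.1686 -0.1743]
knob [0.4064 0.0497 0.119 ] [-0.0977 -0.1891]
jar [0.7633 0.0038 0.075 ] [-0.0031  0.1581]
spool [0.4319 0.1284 0.048 ] [-0.1721 -0.1531]
backL [ 0.7313 -0.2337  0.106 ] [0.2277 0.0937]
backR [ 0.5429 -0.2586  0.106 ] [ 0.2265 -0.0964]
wallR in mouth [ 0.5558 -0.1405  0.106 ] [ 0.1112 -0.0673]
catch blk [ 0.7307 -0.1015  0.068 ] [0.0967 0.1113]
lip [ 0.7396 -0.1203  0.104 ] [0.1165 0.1175]
gate 1.9513867855650078 0.21293633258743422
```

```bash
cat >> h.py <<'E'
from scipy.spatial.transform import Rotation as Ro
Q=(.6072,-.0210,-1.4328)
def w(x,y):
    c,s=np.cos(Q[2]),np.sin(Q[2]);return np.array([Q[0]+c*x-s*y,Q[1]+s*x+c*y])
def tk(p):
    c,s=np.cos(Q[2]),np.sin(Q[2]);d=np.array(p)[:2]-Q[:2];return np.array([c*d[0]+s*d[1],-s*d[0]+c*d[1]])
def go(s,x,y,z,yaw):
    "tool x at world angle Q[2]+yaw, pointing down; row (normalised) from the present pose"
    R0=Ro.from_rotvec(s["tool_rot"]);R1=Ro.from_euler("z",Q[2]+yaw)*Ro.from_euler("x",np.pi)
    d=R0.inv().apply(np.r_[w(x,y),z]-s["tcp_pos"])/.3;r=(R0.inv()*R1).as_rotvec()/1.5
    return np.r_[d,r]
def st(s):
    x=Ro.from_rotvec(s["tool_rot"]).as_matrix()[:,0]
    print("t",s["clock"],"track",tk(s["tcp_pos"]),"z",s["tcp_pos"][2],"yaw",np.arctan2(x[1],x[0])-Q[2],"F",s["contact_force"],"w",s["width"],"q",s["joints"])
E
python3 - <<'E'
from h import *
from plant import bot
s=bot.read_state();st(s)
print(go(s,-.114,-.115,.2,np.pi/2))
E
```

```text
t 0.1 track [ 0.5326 -0.4735] z 0.21991442988701188 yaw 1.7646394798197382 F [ 0.6668  0.5993 -0.7763] w 0.9984635723961902 q [ 1.1412  0.3837  0.0438  1.5994 -0.0179  1.1612 -0.05  ]
[ 1.5879 -1.8847  0.0707 -0.0016  0.0002  0.1292]
```

send_rows --hand 0.4 --pt "0.1 -0.12 0 0 0 0" --pt "0.2 -0.25 0 0 0 0" --pt "0.4 -0.47 0 0 0 0" --pt "0.6 -0.7 0 0 0 0" --pt "0.8 -0.94 0.03 0 0 0.06" --pt "0.8 -0.94 0.03 0 0 0.06" --pt "0.8 -0.94 0.03 0 0 0.06" --pt "0.8 -0.94 0.03 0 0 0.06" --pt "0.8 -0.94 0.03 0 0 0.06" --pt "0.8 -0.94 0.03 0 0 0.06"

```text
clock: 1.35
tcp_pos: [0.3461, -0.2713, 0.2121]
tool_rot: [3.119, 0.374, -0.0]
contact_force: [0.5, -0.5, -0.0]
width: 0.601
grasp_force: 0.0
```

```bash
python3 - <<'E'
from h import *
from plant import bot
s=bot.read_state();st(s)
print(go(s,-.114,-.115,.2,np.pi/2))
E
```

```text
t 1.35 track [ 0.212  -0.2931] z 0.21213992633629838 yaw 1.671490667606331 F [ 0.4773 -0.5216 -0.0102] w 0.6010703397631885 q [ 0.7746 -0.0015 -0.2027  2.0794 -0.0002  1.0637 -0.76  ]
[ 0.6998 -1.0215  0.0403  0.      0.0001  0.0671]
```

send_rows --pt "0.09 -0.12 0 0 0 0" --pt "0.2 -0.29 0 0 0 0.03" --pt "0.34 -0.49 0.02 0 0 0.067" --pt "0.5 -0.7 0.04 0 0 0.067" --pt "0.7 -1.0 0.04 0 0 0.067" --pt "0.7 -1.0 0.04 0 0 0.067" --pt "0.7 -1.0 0.04 0 0 0.067" --pt "0.7 -1.0 0.04 0 0 0.067" --pt "0.7 -1.0 0.04 0 0 0.067" --pt "0.7 -1.0 0.04 0 0 0.067"

```text
clock: 2.6
tcp_pos: [0.4786, 0.0694, 0.2]
tool_rot: [3.133, 0.215, -0.001]
contact_force: [-0.0, -0.5, -1.1]
width: 0.596
grasp_force: 0.0
```

```bash
python3 - <<'E'
from h import *
from plant import bot
s=bot.read_state();st(s)
print(go(s,-.114,-.115,.092,np.pi/2))
print(go(s,-.114,-.074,.092,np.pi/2))
E
```

```text
t 2.6 track [-0.1073 -0.115 ] z 0.1999858500225385 yaw 1.5701032148216605 F [-0.0403 -0.5474 -1.0735] w 0.5963532080482232 q [ 0.3478  0.1338 -0.6115  1.984   0.0894  1.0503 -1.7376]
[ 0.0001 -0.0228  0.3599  0.0006  0.0004 -0.0005]
[ 0.1367 -0.0229  0.3598  0.0006  0.0004 -0.0005]
```

send_rows --pt "0 -0.02 0.15 0 0 0" --pt "0 -0.023 0.3 0 0 0" --pt "0 -0.023 0.36 0 0 0" --pt "0 -0.023 0.36 0 0 0" --pt "0.03 -0.023 0.36 0 0 0" --pt "0.06 -0.023 0.36 0 0 0" --pt "0.07 -0.023 0.36 0 0 0" --pt "0.08 -0.023 0.36 0 0 0" --pt "0.088 -0.023 0.36 0 0 0" --pt "0.095 -0.023 0.36 0 0 0" --pt "0.102 -0.023 0.36 0 0 0" --pt "0.109 -0.023 0.36 0 0 0" --pt "0.116 -0.023 0.36 0 0 0" --pt "0.123 -0.023 0.36 0 0 0" --pt "0.13 -0.023 0.36 0 0 0" --pt "0.137 -0.023 0.36 0 0 0" --pt "0.142 -0.023 0.36 0 0 0" --pt "0.146 -0.023 0.36 0 0 0" --pt "0.146 -0.023 0.36 0 0 0"

```text
clock: 4.97
tcp_pos: [0.5216, 0.085, 0.0923]
tool_rot: [-3.133, -0.222, -0.001]
contact_force: [0.1, 0.3, -0.6]
width: 0.602
grasp_force: 0.3
```

```bash
python3 - <<'E'
from h import *
from plant import bot
s=bot.read_state();st(s)
for n in("top","scene"):
    d=bot.get_image(n);cv2.imwrite(f"pics/{n}1.png",d["color"][:,:,::-1])
a=cv2.imread("pics/top1.png")[140:390,165:490];b=cv2.imread("pics/scene1.png")[140:340,150:470]
cv2.imwrite("pics/both1.png",np.vstack([cv2.resize(a,(390,300)),cv2.resize(b,(390,244))]))
E
```

```text
t 4.975 track [-0.1168 -0.0702] z 0.09229995722231542 yaw 1.5742900173727028 F [ 0.0713  0.321  -0.6226] w 0.601583482563762 q [ 0.254   0.3749 -0.5688  1.9717  0.2617  0.8661 -1.8837]
```

View pics/both1.png

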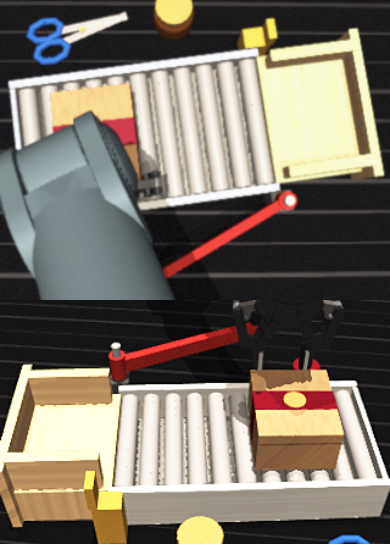

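The carton looks roughly square now, but the arm hides part of it in the top view. I'll back off, lift, turn and go behind it, then measure.

send_rows --hand 0.0 --pt "-0.06 0 0 0 0 0" --pt "-0.12 0 0 0 0 0" --pt "-0.12 0 -0.2 0 0 0" --pt "-0.12 -0.1 -0.36 0 0 0" --pt "-0.12 -0.31 -0.36 0 0 -0.1" --pt "-0.12 -0.42 -0.36 0 0 -0.2" --pt "-0.1 -0.42 -0.36 0 0 -0.32" --pt "-0.1 -0.42 -0.36 0 0 -0.44" --pt "0 -0.42 -0.36 0 0 -0.56" --pt "0 -0.42 -0.36 0 0 -0.68" --pt "0 -0.42 -0.36 0 0 -0.8" --pt "0 -0.42 -0.36 0 0 -0.92" --pt "0 -0.42 -0.36 0 0 -1.0" --pt "0 -0.42 -0.36 0 0 -1.0"

```text
clock: 6.82
tcp_pos: [0.504, 0.2098, 0.2006]
tool_rot: [2.143, 2.297, 0.002]
contact_force: [0.3, 0.3, -1.7]
width: 0.994
grasp_force: 0.0
```

```bash
python3 - <<'E'
from h import *
from plant import bot
s=bot.read_state();st(s)
print(go(s,-.205,0,.09,np.pi))
for n in("top","scene"):
    d=bot.get_image(n);cv2.imwrite(f"pics/{n}2.png",d["color"][:,:,::-1])
    np.savez(n+"2.npz",**d)
a=cv2.imread("pics/top2.png")[180:330,170:320]
b=cv2.imread("pics/scene2.png")[180:280,320:440]
cv2.imwrite("pics/both2.png",np.hstack([cv2.resize(a,(400,400),interpolation=2),cv2.resize(b,(400,333),interpolation=2,).__class__ and cv2.copyMakeBorder(cv2.resize(b,(400,333),interpolation=2),0,67,0,0,0)]))
E
```

```text
t 6.825 track [-0.2428 -0.0705] z 0.20055437414436364 yaw 3.0727591165109787 F [ 0.2803  0.2538 -1.6654] w 0.9935341921810227 q [ 0.3117  0.3381 -0.9147  1.8371  0.2978  1.1099 -0.6407]
[-0.1098  0.2427  0.3687  0.0009 -0.0004 -0.0459]
```

View pics/both2.png

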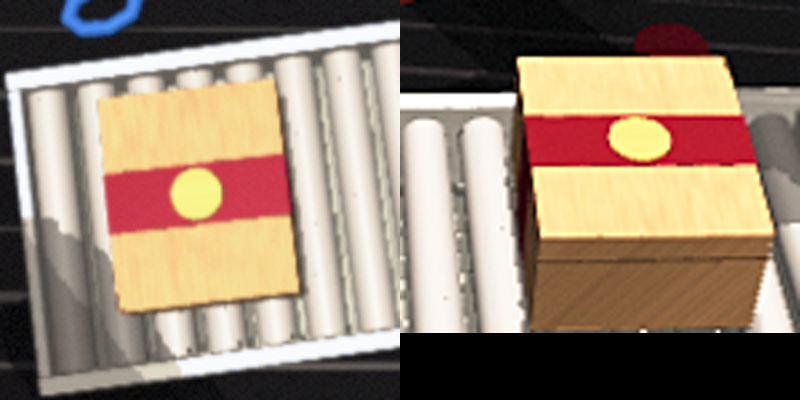

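The top crop shows the carton corners at (98,99), (274,78), (299,296) and (122,313), so it is close to parallel with the rails.

```bash
python3 - <<'E'
from h import *
c=[tk(atz("top",(170+x/2.6667,180+y/2.6667),.117)) for x,y in((98,99),(274,78),(299,296),(122,313),(196,194))];c=np.array(c)
print(c,c[:4].mean(0))
a=lambda i,j:np.arctan2(*(c[j]-c[i])[::-1])
print(a(0,1),a(3,2),a(3,0)-np.pi/2,a(2,1)-np.pi/2)
E
```

```text
[[-0.1719  0.0621]
 [-0.0731  0.0605]
 [-0.0752 -0.0619]
 [-0.1724 -0.0578]
 [-0.1242  0.0017]] [-0.1232  0.0007]
-0.01614733539803128 -0.042148020134617055 -0.003610281173680896 -0.0172524050571623
```

send_rows --pt "-0.05 0.1 0 0 0 -0.045" --pt "-0.11 0.24 0 0 0 -0.045" --pt "-0.11 0.24 0.15 0 0 -0.045" --pt "-0.11 0.24 0.3 0 0 -0.045" --pt "-0.11 0.24 0.37 0 0 -0.045" --pt "-0.11 0.24 0.37 0 0 -0.045"

```text
clock: 7.68
tcp_pos: [0.5765, 0.1814, 0.0878]
tool_rot: [-2.062, -2.368, 0.004]
contact_force: [-0.2, 0.3, 0.7]
width: 1.002
grasp_force: 0.0
```

```bash
python3 - <<'E'
from h import *
from plant import bot
s=bot.read_state();st(s)
for x in(-.184,.05,.085,.103):print(go(s,x,0,.09,np.pi))
E
```

```text
t 7.675 track [-0.2047 -0.0026] z 0.08784718425243468 yaw 3.141420283370823 F [-0.1816  0.298   0.7284] w 1.0016528232660507 q [ 0.2473  0.5866 -0.7921  1.7804  0.4912  0.9869 -0.6039]
[-0.0689  0.0086 -0.0072 -0.002   0.0003 -0.0001]
[-0.8489  0.0087 -0.0068 -0.002   0.0003 -0.0001]
[-0.9655  0.0088 -0.0068 -0.002   0.0003 -0.0001]
[-1.0255  0.0088 -0.0068 -0.002   0.0003 -0.0001]
```

send_rows --pt "-0.03 0.009 -0.007 0 0 0" --pt "-0.05 0.009 -0.007 0 0 0" --pt "-0.06 0.009 -0.007 0 0 0" --pt "-0.068 0.009 -0.007 0 0 0" --pt "-0.076 0.009 -0.007 0 0 0" --pt "-0.086 0.009 -0.007 0 0 0" --pt "-0.1 0.009 -0.007 0 0 0" --pt "-0.12 0.009 -0.007 0 0 0" --pt "-0.145 0.009 -0.007 0 0 0" --pt "-0.175 0.009 -0.007 0 0 0" --pt "-0.205 0.009 -0.007 0 0 0" --pt "-0.235 0.009 -0.007 0 0 0" --pt "-0.265 0.009 -0.007 0 0 0" --pt "-0.295 0.009 -0.007 0 0 0" --pt "-0.325 0.009 -0.007 0 0 0" --pt "-0.35 0.009 -0.007 0 0 0" --pt "-0.37 0.009 -0.007 0 0 0" --pt "-0.385 0.009 -0.007 0 0 0" --pt "-0.395 0.009 -0.007 0 0 0" --pt "-0.4 0.009 -0.007 0 0 0"

```text
clock: 10.18
tcp_pos: [0.5966, 0.0631, 0.0911]
tool_rot: [-2.063, -2.369, 0.001]
contact_force: [0.5, 0.3, 0.9]
width: 0.999
grasp_force: 0.9
```

```bash
python3 - <<'E'
from h import *
from plant import bot
s=bot.read_state();st(s)
for x in(.05,.103):print(go(s,x,0,.09,np.pi))
for n in("top","scene"):
    d=bot.get_image(n);cv2.imwrite(f"pics/{n}3.png",d["color"][:,:,::-1])
a=cv2.imread("pics/top3.png")[150:350,180:490];b=cv2.imread("pics/scene3.png")[180:300,230:470]
cv2.imwrite("pics/both3.png",np.vstack([cv2.resize(a,(620,400),interpolation=2),cv2.copyMakeBorder(cv2.resize(b,(400,200),interpolation=2),0,0,0,220,0)]))
E
```

```text
t 10.175 track [-0.0847  0.001 ] z 0.0910676394678562 yaw 3.141662788550354 F [0.5352 0.3083 0.9043] w 0.9987100284660282 q [ 0.4439  0.5684 -0.783   1.7923  0.4748  0.9801 -0.395 ]
[-0.4491 -0.0034  0.0036 -0.0004 -0.      0.    ]
[-0.6258 -0.0034  0.0035 -0.0004 -0.      0.    ]
```

View pics/both3.png

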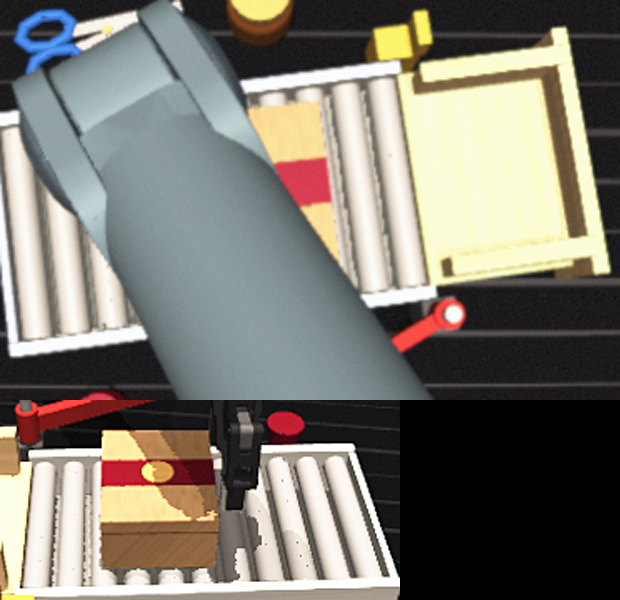

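Top view: the front-left carton corner is at crop (322,102), the left edge runs from (250,108), and the front edge runs to about (337,240). It's still lined up with the bay, so I'll check the numbers.

```bash
python3 - <<'E'
from h import *
c=np.array([tk(atz("top",(180+x/2,150+y/2),.117)) for x,y in((250,109),(322,102),(337,240))])
print(c,np.arctan2(*(c[1]-c[0])[::-1]),np.arctan2(*(c[1]-c[2])[::-1])-np.pi/2)
e=np.array([tk(atz("scene",(230+x/1.6667,180+(y-400)/1.6667),.117)) for x,y in((101,431),(212,431),(216,522),(101,521),(157,471))]);print(e,e[:4].mean(0))
E
```

```text
[[-0.0245  0.0611]
 [ 0.0297  0.0591]
 [ 0.0255 -0.0449]] -0.03684434602154181 -0.03988110351179741
[[ 0.0288 -0.0553]
 [-0.0755 -0.0522]
 [-0.0669  0.0676]
 [ 0.0286  0.0633]
 [-0.021   0.0026]] [-0.0213  0.0059]
```

send_rows --pt "-0.01 -0.003 0.003 0 0 0" --pt "-0.022 -0.003 0.003 0 0 0" --pt "-0.038 -0.003 0.003 0 0 0" --pt "-0.058 -0.003 0.003 0 0 0" --pt "-0.08 -0.003 0.003 0 0 0" --pt "-0.105 -0.003 0.003 0 0 0" --pt "-0.13 -0.003 0.003 0 0 0" --pt "-0.155 -0.003 0.003 0 0 0" --pt "-0.18 -0.003 0.003 0 0 0" --pt "-0.205 -0.003 0.003 0 0 0" --pt "-0.23 -0.003 0.003 0 0 0" --pt "-0.255 -0.003 0.003 0 0 0" --pt "-0.28 -0.003 0.003 0 0 0" --pt "-0.305 -0.003 0.003 0 0 0" --pt "-0.33 -0.003 0.003 0 0 0" --pt "-0.35 -0.003 0.003 0 0 0" --pt "-0.365 -0.003 0.003 0 0 0" --pt "-0.375 -0.003 0.003 0 0 0" --pt "-0.38 -0.003 0.003 0 0 0"

```text
clock: 12.65
tcp_pos: [0.6116, -0.0494, 0.0904]
tool_rot: [-2.062, -2.369, -0.001]
contact_force: [0.3, 0.9, -0.7]
width: 0.998
grasp_force: 0.5
```

```bash
python3 - <<'E'
from h import *
from plant import bot
s=bot.read_state();st(s)
for x in(.1,.103,.106):print(go(s,x,0,.09,np.pi))
for n in("top","scene"):
    d=bot.get_image(n);cv2.imwrite(f"pics/{n}4.png",d["color"][:,:,::-1])
a=cv2.imread("pics/top4.png")[150:310,330:490];b=cv2.imread("pics/scene4.png")[180:320,150:350]
cv2.imwrite("pics/both4.png",np.hstack([cv2.resize(a,(300,300),interpolation=2),cv2.resize(b,(429,300),interpolation=2)]))
E
```

```text
t 12.65 track [0.0288 0.0004] z 0.09038412808463454 yaw 3.141841644708787 F [ 0.3129  0.9069 -0.744 ] w 0.9981942989003495 q [ 0.6053  0.5855 -0.7602  1.7595  0.4726  0.9886 -0.2006]
[-0.2375 -0.0015  0.0011  0.     -0.0004  0.0002]
[-0.2475 -0.0015  0.0011  0.     -0.0004  0.0002]
[-0.2575 -0.0015  0.0011  0.     -0.0004  0.0002]
```

View pics/both4.png

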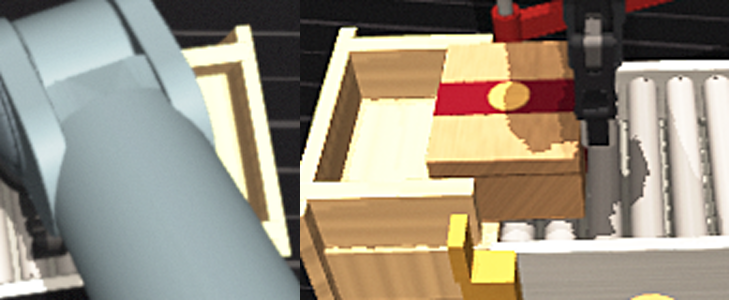

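The carton's front is inside the bay between the walls (scene crop, front edge about (440,45) to (428,165)). I'll push it home slowly.

send_rows --pt "-0.01 -0.001 0 0 0 0" --pt "-0.025 -0.001 0 0 0 0" --pt "-0.04 -0.001 0 0 0 0" --pt "-0.06 -0.001 0 0 0 0" --pt "-0.08 -0.001 0 0 0 0" --pt "-0.1 -0.001 0 0 0 0" --pt "-0.12 -0.001 0 0 0 0" --pt "-0.14 -0.001 0 0 0 0" --pt "-0.16 -0.001 0 0 0 0" --pt "-0.18 -0.001 0 0 0 0" --pt "-0.195 -0.001 0 0 0 0" --pt "-0.21 -0.001 0 0 0 0" --pt "-0.22 -0.001 0 0 0 0" --pt "-0.228 -0.001 0 0 0 0" --pt "-0.235 -0.001 0 0 0 0" --pt "-0.24 -0.001 0 0 0 0"

```text
clock: 14.75
tcp_pos: [0.6212, -0.1212, 0.0904]
tool_rot: [-2.063, -2.369, -0.0]
contact_force: [0.2, 2.6, -0.1]
width: 1.001
grasp_force: 1.1
```

```bash
python3 - <<'E'
from h import *
from plant import bot
s=bot.read_state();st(s)
for x in(.103,.106):print(go(s,x,0,.09,np.pi))
E
```

```text
t 14.75 track [0.1011 0.0001] z 0.09038459069528512 yaw 3.141790884862661 F [ 0.1857  2.5766 -0.1151] w 1.0008274354099487 q [ 0.6911  0.6128 -0.7408  1.7108  0.4771  1.007  -0.0825]
[-0.0062 -0.0003  0.0013 -0.     -0.      0.0001]
[-0.0162 -0.0003  0.0013 -0.     -0.      0.0001]
```

Friction alone reads 2.6 N. I'll creep forward in small steps until the force rises.

send_rows --pt "-0.004 0 0 0 0 0" --pt "-0.007 0 0 0 0 0" --pt "-0.01 0 0 0 0 0" --pt "-0.01 0 0 0 0 0"

```text
clock: 15.25
tcp_pos: [0.6217, -0.1243, 0.0904]
tool_rot: [2.063, 2.369, -0.0]
contact_force: [0.1, 2.3, -1.1]
width: 1.0
grasp_force: 0.9
```

send_rows --pt "-0.004 0 0 0 0 0" --pt "-0.007 0 0 0 0 0" --pt "-0.007 0 0 0 0 0"

```text
clock: 15.62
tcp_pos: [0.6219, -0.1255, 0.0904]
tool_rot: [-2.062, -2.369, -0.001]
contact_force: [0.1, 3.1, -0.5]
width: 0.997
grasp_force: 1.8
```

send_rows --pt "-0.004 0 0 0 0 0" --pt "-0.007 0 0 0 0 0" --pt "-0.007 0 0 0 0 0"

```text
clock: 16.0
tcp_pos: [0.6219, -0.1255, 0.0904]
tool_rot: [-2.06, -2.369, -0.003]
contact_force: [-1.8, 6.7, -0.1]
width: 1.002
grasp_force: 3.1
```

send_rows --pt "-0.004 0 0 0 0 0" --pt "-0.007 0 0 0 0 0" --pt "-0.007 0 0 0 0 0"

```text
clock: 16.38
tcp_pos: [0.6219, -0.1255, 0.0904]
tool_rot: [-2.057, -2.368, -0.005]
contact_force: [-1.4, 8.7, -0.3]
width: 1.0
grasp_force: 4.2
```

send_rows --pt "-0.006 0 0 0 0 0" --pt "-0.012 0 0 0 0 0" --pt "-0.012 0 0 0 0 0"

```text
clock: 16.75
tcp_pos: [0.6218, -0.1255, 0.0903]
tool_rot: [-2.053, -2.367, -0.009]
contact_force: [-3.5, 11.4, 2.4]
width: 1.002
grasp_force: 6.1
```

send_rows --pt "0.03 0 0 0 0 0" --pt "0.09 0 0 0 0 0" --pt "0.15 0 -0.05 0 0 0" --pt "0.25 0 -0.2 0 0 0" --pt "0.25 0 -0.4 0 0 0" --pt "0.45 0 -0.4 0 0 0" --pt "0.65 0 -0.4 0 0 0" --pt "0.7 0 -0.4 0 0 0" --pt "0.7 0 -0.4 0 0 0"

```text
clock: 17.88
tcp_pos: [0.594, 0.0762, 0.2117]
tool_rot: [2.057, 2.372, 0.001]
contact_force: [0.3, -0.8, 0.1]
width: 0.999
grasp_force: 0.0
```

```bash
python3 - <<'E'
from h import *
from plant import bot
s=bot.read_state();st(s)
for n in("top","scene"):
    d=bot.get_image(n);cv2.imwrite(f"pics/{n}5.png",d["color"][:,:,::-1]);
a=cv2.imread("pics/top5.png")[150:310,330:490];b=cv2.imread("pics/scene5.png")[180:300,150:270]
cv2.imwrite("pics/both5.png",np.hstack([cv2.resize(a,(400,400),interpolation=2),cv2.resize(b,(400,400),interpolation=2)]))
E
```

```text
t 17.875 track [-0.098   0.0003] z 0.2116605546389767 yaw 3.1458039762765653 F [ 0.3366 -0.8381  0.0741] w 0.9990610959653544 q [ 0.5003  0.4319 -0.8756  1.7025  0.3574  1.1741 -0.3281]
```

View pics/both5.png

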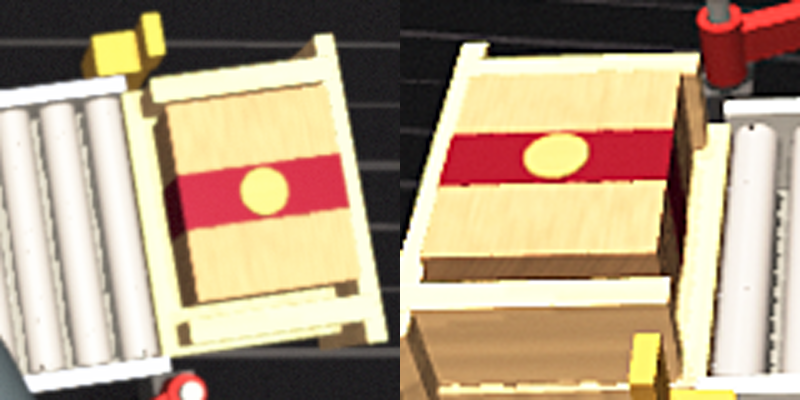

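Carton is square against the back wall: in the top crop its rear edge (167,103)–(198,302) is parallel to the mouth line, and there's no visible gap at the back. Next is the gate: shut the fingers, go outside the bar and push it round.

```bash
python3 - <<'E'
from h import *
from plant import bot
s=bot.read_state()
H=np.array([.1,-.11]);r=.14
def P(t,d):return H+r*np.array([-np.sin(t),np.cos(t)])-d*np.array([np.cos(t),np.sin(t)])
p0=P(1.951,.045);print(p0,go(s,*p0,.212,np.pi),go(s,*p0,.102,np.pi)[2])
for t in np.r_[1.951,np.linspace(1.8,0.05,18)]:
    p=P(t,.006+.011*abs(np.cos(t))+.0145*np.sin(t))-p0;print(round(t,2),"[%.3f, %.3f, 0,0,0,0],"%(-p[0]/.3,p[1]/.3))
E
```

```text
[-0.0133 -0.2037] [-0.2694 -0.6798 -0.0043  0.0002  0.0014 -0.0016] 0.3624127089811837
1.95 [0.027, 0.066, 0,0,0,0],
1.8 [0.060, 0.133, 0,0,0,0],
1.7 [0.076, 0.182, 0,0,0,0],
1.59 [0.087, 0.232, 0,0,0,0],
1.49 [0.093, 0.279, 0,0,0,0],
1.39 [0.095, 0.324, 0,0,0,0],
1.29 [0.092, 0.370, 0,0,0,0],
1.18 [0.084, 0.416, 0,0,0,0],
1.08 [0.071, 0.462, 0,0,0,0],
0.98 [0.054, 0.507, 0,0,0,0],
0.87 [0.032, 0.550, 0,0,0,0],
0.77 [0.005, 0.592, 0,0,0,0],
0.67 [-0.027, 0.630, 0,0,0,0],
0.56 [-0.063, 0.666, 0,0,0,0],
0.46 [-0.103, 0.697, 0,0,0,0],
0.36 [-0.147, 0.724, 0,0,0,0],
0.26 [-0.194, 0.747, 0,0,0,0],
0.15 [-0.244, 0.764, 0,0,0,0],
0.05 [-0.295, 0.776, 0,0,0,0],
```

send_rows --hand 1.0 --pt "-0.04 -0.1 0 0 0 0" --pt "-0.1 -0.25 0 0 0 0" --pt "-0.17 -0.43 0 0 0 0" --pt "-0.23 -0.58 0 0 0 0" --pt "-0.27 -0.68 0 0 0 0" --pt "-0.27 -0.68 0 0 0 0" --pt "-0.27 -0.68 0 0 0 0" --pt "-0.27 -0.68 0.15 0 0 0" --pt "-0.27 -0.68 0.28 0 0 0" --pt "-0.27 -0.68 0.36 0 0 0" --pt "-0.27 -0.68 0.36 0 0 0"

```text
clock: 19.35
tcp_pos: [0.4025, -0.0329, 0.1009]
tool_rot: [-2.057, -2.367, -0.001]
contact_force: [0.3, 0.1, 0.7]
width: 0.0
grasp_force: 0.0
```

```bash
python3 - <<'E'
from h import *
from plant import bot
s=bot.read_state();st(s);print(go(s,-.0133,-.2037,.102,np.pi))
E
```

```text
t 19.35 track [-0.0163 -0.2044] z 0.10092090885757005 yaw 3.143114224861278 F [0.2503 0.1219 0.6552] w 0.0002075094940721801 q [ 0.8897  0.1815 -0.943   2.2263  0.1949  0.821  -0.0401]
[-0.0101  0.0022 -0.0037 -0.0021 -0.0032  0.001 ]
```

send_rows --pt "0.005 0.03 -0.003 0 0 0" --pt "0.017 0.068 -0.003 0 0 0" --pt "0.034 0.1 -0.003 0 0 0" --pt "0.05 0.135 -0.003 0 0 0" --pt "0.066 0.184 -0.003 0 0 0" --pt "0.077 0.234 -0.003 0 0 0" --pt "0.083 0.281 -0.003 0 0 0" --pt "0.085 0.326 -0.003 0 0 0" --pt "0.082 0.372 -0.003 0 0 0" --pt "0.074 0.418 -0.003 0 0 0" --pt "0.061 0.464 -0.003 0 0 0" --pt "0.044 0.509 -0.003 0 0 0" --pt "0.022 0.552 -0.003 0 0 0" --pt "-0.005 0.594 -0.003 0 0 0" --pt "-0.037 0.632 -0.003 0 0 0" --pt "-0.073 0.668 -0.003 0 0 0" --pt "-0.113 0.699 -0.003 0 0 0" --pt "-0.157 0.726 -0.003 0 0 0" --pt "-0.204 0.749 -0.003 0 0 0" --pt "-0.204 0.749 -0.003 0 0 0"

```text
clock: 21.85
tcp_pos: [0.6348, -0.0665, 0.1031]
tool_rot: [2.067, 2.365, -0.001]
contact_force: [0.3, -0.2, -0.6]
width: 0.0
grasp_force: 0.0
```

```bash
python3 - <<'E'
from h import *
from plant import bot
s=bot.read_state();st(s);print(go(s,.07,.03,.102,np.pi),go(s,.083,.03,.102,np.pi))
for n in("top","scene"):
    d=bot.get_image(n);cv2.imwrite(f"pics/{n}6.png",d["color"][:,:,::-1]);
a=cv2.imread("pics/top6.png")[140:390,165:490];b=cv2.imread("pics/scene6.png")[140:340,150:470]
cv2.imwrite("pics/both6.png",np.vstack([cv2.resize(a,(390,300)),cv2.resize(b,(390,244))]))
E
```

```text
t 21.85 track [0.0489 0.0211] z 0.10306260354959582 yaw 3.138186873997789 F [ 0.2958 -0.1527 -0.5834] w 0.0004217487475475669 q [ 0.6177  0.6137 -0.7675  1.6896  0.4839  1.0376 -0.1765]
[-0.0704  0.03    0.0036 -0.      0.0005 -0.0023] [-0.1137  0.0301  0.0036 -0.      0.0005 -0.0023]
```

View pics/both6.png

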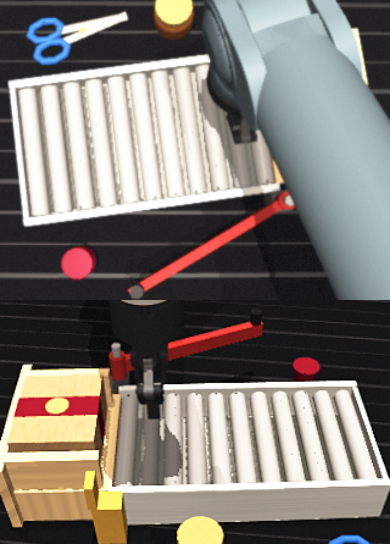

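The gate bar hasn't moved (knob still at crop (135,292), as at the start), so the fingers must have missed it. I'll check the fingertip height and the bar height from depth.

```bash
python3 - <<'E'
from h import *
from plant import bot
s=bot.read_state();d=bot.get_image("scene");np.savez("s7.npz",**d)
Z=d["range_z"];v,u=np.mgrid[0:480,0:640];m=Z>0
un=cv2.undistortPoints(np.c_[u[m],v[m]].astype(float)[:,None],d["mtx"],d["dist"])[:,0]
X=(np.c_[un,np.ones(len(un))]*Z[m][:,None]-d["t"])@d["R"]
c,sn=np.cos(Q[2]),np.sin(Q[2]);D=X[:,:2]-Q[:2];t=np.c_[c*D[:,0]+sn*D[:,1],-sn*D[:,0]+c*D[:,1],X[:,2]]
col=d["color"][m].astype(int);dark=col.max(1)<70
k=(abs(t[:,0]-.049)<.03)&(abs(t[:,1]-.021)<.04)&(t[:,2]>.066)&(t[:,2]<.14)
a=t[k];print("finger pts",len(a),a.min(0),np.sort(a[:,2])[:20:3])
for z in np.arange(.07,.14,.01):
    b=a[abs(a[:,2]-z)<.005]
    if len(b):print(z,len(b),b.min(0)[:2],b.max(0)[:2])
red=(col[:,0]>150)&(col[:,1]<90)&(col[:,2]<90)
k=red&(t[:,1]<-.09)&(t[:,0]>-.13)&(t[:,2]>.06);b=t[k];print("bar",len(b),np.percentile(b,[2,50,98],axis=0))
f=np.polyfit(b[:,0],b[:,1],1);print("slope",f)
E
```

```text
finger pts 182 [0.0377 0.0176 0.1115] [0.1115 0.1141 0.1144 0.1147 0.1152 0.1164 0.1173]
0.10999999999999999 10 [0.0411 0.0255] [0.0569 0.0288]
0.11999999999999998 50 [0.0378 0.0255] [0.0596 0.0367]
0.12999999999999998 88 [0.0377 0.0176] [0.059  0.0377]
0.13999999999999996 34 [0.0385 0.0276] [0.0598 0.0373]
bar 407 [[-0.0866 -0.3526  0.095 ]
 [-0.0113 -0.157   0.0989]
 [ 0.5868 -0.1023  0.1066]]
slope [-0.1701 -0.1577]
```

```bash
python3 - <<'E'
from h import *
d=dict(np.load("s7.npz"))
for z in(.075,.081,.095,.11,.125):
    p=np.r_[w(.049,.028),z];print(z,cv2.projectPoints(p[None],cv2.Rodrigues(d["R"])[0],d["t"],d["mtx"],d["dist"])[0].ravel())
a=d["color"][185:265,240:320];cv2.imwrite("pics/fin.png",cv2.resize(a[:,:,::-1],(560,560),interpolation=0))
E
```

```text
0.075 [277.9253 255.8264]
0.081 [277.7138 253.0182]
0.095 [277.212  246.3333]
0.11 [276.6609 238.9588]
0.125 [276.0955 231.3563]
```

View pics/fin.png

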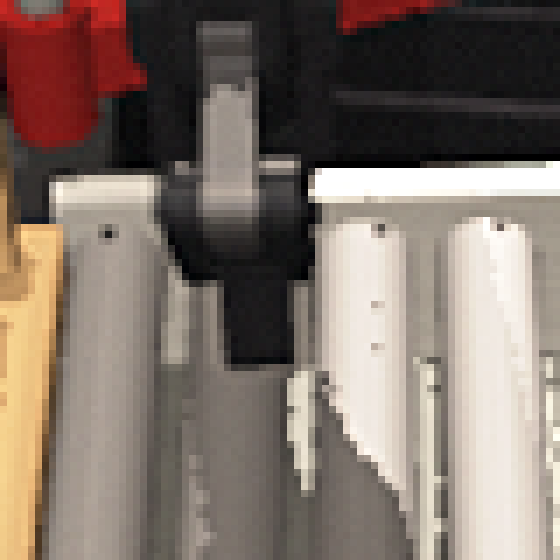

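The fingertips show at pixel (277,237), which puts them near z = 0.112, higher than the text implies, so they passed over the bar. I've now viewed 11 pictures, one over the limit of 10, so from here on I'll use depth numbers only. I'll lower the tool 20 mm here, which is safe on either reading, and measure the tip again.

send_rows --pt "0.05 0 0.03 0 0 0" --pt "0.05 0 0.067 0 0 0" --pt "0.05 0 0.067 0 0 0" --pt "0.05 0 0.067 0 0 0"

```text
clock: 22.5
tcp_pos: [0.6319, -0.0493, 0.0829]
tool_rot: [-2.063, -2.369, 0.001]
contact_force: [0.4, -0.9, 0.1]
width: -0.001
grasp_force: 0.0
```

```bash
cat >> h.py <<'E'
def cloud(d):
    Z=d["range_z"];v,u=np.mgrid[0:480,0:640];m=Z>0
    un=cv2.undistortPoints(np.c_[u[m],v[m]].astype(float)[:,None],d["mtx"],d["dist"])[:,0]
    X=(np.c_[un,np.ones(len(un))]*Z[m][:,None]-d["t"])@d["R"]
    return np.c_[np.array([tk([1,1])]*0).reshape(-1,2) if 0 else np.stack(tk(X.T),1),X[:,2]],d["color"][m].astype(int)
E
sed -i 's/d=np.array(p)\[:2\]-Q\[:2\]/d=np.array(p)[:2];d=(d.T-np.array(Q[:2])).T/; s/np.c_\[np.array.*1),X/np.c_[tk(X.T).T,X/' h.py
python3 - <<'E'
from h import *
from plant import bot
s=bot.read_state();st(s);p=tk(s["tcp_pos"])
for n in("scene","top"):
    t,col=cloud(bot.get_image(n))
    k=(abs(t[:,0]-p[0])<.03)&(abs(t[:,1]-p[1])<.03)&(t[:,2]>.062)&(t[:,2]<.2)
    print(n,k.sum(),np.sort(t[k][:,2])[:12])
E
```

```text
t 22.5 track [0.0314 0.0206] z 0.08285255514884597 yaw 3.141543743138442 F [ 0.3961 -0.9488  0.0762] w -0.0006625086899733283 q [ 0.587   0.6322 -0.7581  1.7111  0.5027  1.0037 -0.2148]
scene 519 [0.0927 0.0928 0.0932 0.0938 0.0941 0.0941 0.0943 0.0943 0.0944 0.0944
 0.0948 0.0948]
top 19 [0.143  0.146  0.1462 0.1468 0.1477 0.1499 0.151  0.1524 0.1525 0.1537
 0.1538 0.1547]
```

send_rows --pt "0 0 -0.2 0 0 0" --pt "0 0 -0.36 0 0 0" --pt "0.03 -0.15 -0.36 0 0 0" --pt "0.07 -0.35 -0.36 0 0 0" --pt "0.11 -0.55 -0.36 0 0 0" --pt "0.14 -0.7 -0.36 0 0 0" --pt "0.14 -0.75 -0.36 0 0 0" --pt "0.14 -0.75 -0.36 0 0 0" --pt "0.14 -0.75 -0.2 0 0 0" --pt "0.14 -0.75 -0.05 0 0 0" --pt "0.14 -0.75 0.04 0 0 0" --pt "0.14 -0.75 0.04 0 0 0" --pt "0.14 -0.75 0.04 0 0 0"

```text
clock: 24.22
tcp_pos: [0.4054, -0.038, 0.0722]
tool_rot: [2.062, 2.369, 0.004]
contact_force: [0.5, 0.6, -0.2]
width: -0.002
grasp_force: 0.0
```

```bash
python3 - <<'E'
from h import *
from plant import bot
s=bot.read_state();st(s);print(go(s,-.0133,-.2037,.071,np.pi))
E
```

```text
t 24.225 track [-0.0109 -0.2022] z 0.07219554580870102 yaw 3.141888844877224 F [ 0.4845  0.6297 -0.2402] w -0.001816070560364989 q [ 0.8875  0.2653 -0.9487  2.2418  0.3117  0.7649 -0.1338]
[ 0.0079 -0.005   0.004   0.0017 -0.0004  0.0002]
```

send_rows --pt "0.023 0.025 0.003 0 0 0" --pt "0.035 0.061 0.003 0 0 0" --pt "0.052 0.095 0.003 0 0 0" --pt "0.068 0.128 0.003 0 0 0" --pt "0.084 0.177 0.003 0 0 0" --pt "0.095 0.227 0.003 0 0 0" --pt "0.101 0.274 0.003 0 0 0" --pt "0.103 0.319 0.003 0 0 0" --pt "0.1 0.365 0.003 0 0 0" --pt "0.092 0.411 0.003 0 0 0" --pt "0.092 0.411 0.003 0 0 0"

```text
clock: 25.6
tcp_pos: [0.5237, 0.0059, 0.0706]
tool_rot: [2.063, 2.368, 0.003]
contact_force: [-0.7, -0.6, -0.4]
width: -0.002
grasp_force: 0.0
```

```bash
cat >> h.py <<'E'
def bar(d):
    t,c=cloud(d);red=(c[:,0]>120)&(c[:,1]<.45*c[:,0])&(c[:,2]<.45*c[:,0])
    r=t[:,:2]-[.1,-.11];n=np.hypot(*r.T);k=red&(n>.03)&(n<.23)&(t[:,2]>.085)&(t[:,2]<.112)
    if k.sum()<5:return k.sum()
    a=np.arctan2(-r[k,0],r[k,1]);return k.sum(),np.percentile(a,[10,50,90]),n[k].max()
E
python3 - <<'E'
from h import *
from plant import bot
s=bot.read_state();st(s)
for n in("top","scene"):print(bar(bot.get_image(n)))
E
```

```text
t 25.6 track [-0.0382 -0.079 ] z 0.0706223355390553 yaw 3.140833544579074 F [-0.6943 -0.5702 -0.4289] w -0.0016305918104667558 q [ 0.6322  0.4865 -0.8487  1.9853  0.4735  0.8755 -0.3341]
(np.int64(97), array([1.0839, 1.1791, 1.293 ]), np.float64(0.11338924121973094))
(np.int64(1099), array([1.0401, 1.1329, 1.1786]), np.float64(0.2211709341342503))
```

send_rows --pt "-0.013 0.046 0 0 0 0" --pt "-0.03 0.091 0 0 0 0" --pt "-0.052 0.134 0 0 0 0" --pt "-0.079 0.176 0 0 0 0" --pt "-0.111 0.214 0 0 0 0" --pt "-0.147 0.25 0 0 0 0" --pt "-0.187 0.281 0 0 0 0" --pt "-0.231 0.308 0 0 0 0" --pt "-0.278 0.331 0 0 0 0" --pt "-0.32 0.346 0 0 0 0" --pt "-0.345 0.352 0 0 0 0" --pt "-0.345 0.352 0 0 0 0"

```text
clock: 27.2
tcp_pos: [0.6409, -0.0833, 0.0703]
tool_rot: [2.064, 2.367, -0.0]
contact_force: [0.1, 0.5, 0.3]
width: -0.005
grasp_force: 0.0
```

```bash
python3 - <<'E'
from h import *
from plant import bot
s=bot.read_state();st(s);print(go(s,.083,.03,.072,np.pi))
for n in("top","scene"):print(bar(bot.get_image(n)))
E
```

```text
t 27.2 track [0.0664 0.0248] z 0.07028119867754792 yaw 3.1400882395015084 F [0.1094 0.5148 0.2644] w -0.004635873210086613 q [ 0.6337  0.6739 -0.7636  1.685   0.5376  1.0038 -0.1817]
[-0.0554  0.0173 -0.0057  0.0003  0.0003 -0.001 ]
(np.int64(279), array([0.0297, 0.1049, 0.1931]), np.float64(0.09833046980406307))
(np.int64(344), array([0.0383, 0.086 , 0.1171]), np.float64(0.22777649284509754))
```

send_rows --pt "-0.01 0.005 0 0 0 0" --pt "-0.02 0.01 0 0 0 0" --pt "-0.028 0.01 0 0 0 0" --pt "-0.034 0.01 0 0 0 0" --pt "-0.04 0.01 0 0 0 0" --pt "-0.04 0.01 0 0 0 0"

```text
clock: 28.05
tcp_pos: [0.6453, -0.094, 0.0703]
tool_rot: [2.063, 2.369, -0.0]
contact_force: [0.7, -0.4, -0.1]
width: -0.002
grasp_force: 0.0
```

send_rows --pt "-0.005 0 0 0 0 0" --pt "-0.01 0 0 0 0 0" --pt "-0.01 0 0 0 0 0"

```text
clock: 28.42
tcp_pos: [0.6457, -0.0969, 0.0703]
tool_rot: [2.063, 2.369, -0.0]
contact_force: [-1.0, 0.1, -0.4]
width: -0.0
grasp_force: 0.0
```

```bash
python3 - <<'E'
from h import *
from plant import bot
s=bot.read_state();st(s)
for n in("top","scene"):print(bar(bot.get_image(n)))
E
```

```text
t 28.425 track [0.0805 0.0277] z 0.07029873812613345 yaw 3.1413651895344943 F [-1.0241  0.0693 -0.3575] w -0.000237731787676268 q [ 0.6462  0.6838 -0.7596  1.6674  0.5393  1.0114 -0.158 ]
(np.int64(253), array([-0.0606,  0.0274,  0.1054]), np.float64(0.08189214610870098))
(np.int64(232), array([-0.0179,  0.0099,  0.0319]), np.float64(0.22824593031688098))
```

Nearly shut. I'll creep on in 1.5 mm steps until the lip pushes back.

send_rows --pt "-0.005 0 0 0 0 0" --pt "-0.005 0 0 0 0 0"

```text
clock: 28.78
tcp_pos: [0.6458, -0.0983, 0.0702]
tool_rot: [2.063, 2.369, -0.0]
contact_force: [0.4, -0.6, -0.4]
width: 0.003
grasp_force: 0.0
```

send_rows --pt "-0.005 0 0 0 0 0" --pt "-0.005 0 0 0 0 0"

```text
clock: 29.02
tcp_pos: [0.6461, -0.0998, 0.0703]
tool_rot: [2.063, 2.369, -0.0]
contact_force: [-0.3, 0.9, -0.0]
width: -0.002
grasp_force: 0.0
```

send_rows --pt "-0.005 0 0 0 0 0" --pt "-0.005 0 0 0 0 0"

```text
clock: 29.28
tcp_pos: [0.6463, -0.1013, 0.0703]
tool_rot: [2.063, 2.369, -0.0]
contact_force: [0.3, 0.3, -0.3]
width: 0.002
grasp_force: 0.1
```

send_rows --pt "-0.005 0 0 0 0 0" --pt "-0.005 0 0 0 0 0"

```text
clock: 29.52
tcp_pos: [0.6464, -0.1015, 0.0703]
tool_rot: [-2.062, -2.369, -0.001]
contact_force: [-0.7, 1.9, 0.4]
width: 0.0
grasp_force: 1.0
```

send_rows --pt "-0.005 0 0 0 0 0" --pt "-0.005 0 0 0 0 0"

```text
clock: 29.78
tcp_pos: [0.6464, -0.1016, 0.0703]
tool_rot: [-2.06, -2.369, -0.003]
contact_force: [-1.8, 5.3, 0.4]
width: -0.001
grasp_force: 2.6
```

```bash
python3 - <<'E'
from h import *
from plant import bot
s=bot.read_state();st(s)
for n in("top","scene"):print(bar(bot.get_image(n)))
E
```

```text
t 29.775 track [0.0852 0.0277] z 0.0703255279031462 yaw 3.143199123732897 F [-1.8358  5.2655  0.3904] w -0.0011480704343895631 q [ 0.6537  0.6869 -0.7601  1.6627  0.5374  1.0136 -0.1461]
(np.int64(263), array([-0.0988, -0.0127,  0.0671]), np.float64(0.08252513521332529))
(np.int64(233), array([-0.0473, -0.0212,  0.0009]), np.float64(0.22880549936584021))
```

The bar is hard against the lip at 5 N with no more travel. I'll back off, lift clear and check everything.

send_rows --pt "0.03 0 0 0 0 0" --pt "0.1 0 0 0 0 0" --pt "0.2 0 0 0 0 0" --pt "0.2 0 -0.15 0 0 0" --pt "0.2 0 -0.35 0 0 0" --pt "0.3 0 -0.5 0 0 0" --pt "0.5 -0.1 -0.5 0 0 0" --pt "0.7 -0.2 -0.5 0 0 0" --pt "0.8 -0.3 -0.5 0 0 0" --pt "0.8 -0.3 -0.5 0 0 0" --pt "0.8 -0.3 -0.5 0 0 0"

```text
clock: 31.25
tcp_pos: [0.5246, 0.1212, 0.2205]
tool_rot: [2.061, 2.368, -0.001]
contact_force: [0.5, -0.9, -0.2]
width: 0.0
grasp_force: 0.0
```

```bash
python3 - <<'E'
from h import *
from plant import bot
s=bot.read_state();st(s)
for n in("top","scene"):
    d=bot.get_image(n);print(n,bar(d));t,c=cloud(d)
    k=(t[:,2]>.109)&(t[:,2]<.122)&(t[:,0]>.105)&(t[:,0]<.22)&(abs(t[:,1])<.066)
    m=np.zeros((400,400),np.uint8);p=((t[k][:,:2]-[.1,-.1])*2000).astype(int)
    r=cv2.minAreaRect(t[k][:,:2].astype(np.float32)*1000);print(" carton",k.sum(),r,np.median(t[k][:,2]),np.percentile(t[k],[1,99],axis=0)[:,:2])
    y=k&(c[:,0]>180)&(c[:,1]>170)&(c[:,2]<120);print(" disc",y.sum(),t[y].mean(0))
    for nm,xy,z0,rad in(("jar",(-.003,.158),.068,.035),("spool",(-.172,-.153),.042,.03)):
        q=(np.hypot(*(t[:,:2]-xy).T)<rad)&(t[:,2]>z0)&(t[:,2]<z0+.02);print(" ",nm,q.sum(),t[q].mean(0))
E
```

```text
t 31.25 track [-0.1522 -0.0622] z 0.2204829967930927 yaw 3.1423379098570114 F [ 0.4763 -0.8921 -0.1785] w 0.000420781207397508 q [ 0.5447  0.3166 -0.9855  1.8313  0.291   1.1471 -0.4007]
top (np.int64(995), array([-0.0625, -0.005 ,  0.0447]), np.float64(0.22279478482052908))
 carton 5204 ((164.37200927734375, 3.6561965942382812), (100.94554901123047, 124.4129638671875), 0.12374686449766159) 0.11645701810622625 [[ 0.1149 -0.0563]
 [ 0.2133  0.0606]]
 disc 50 [0.144  0.0029 0.116 ]
  jar 744 [-0.0028  0.1638  0.0753]
  spool 40 [-0.1575 -0.1471  0.0473]
scene (np.int64(659), array([-0.0953, -0.0283,  0.0092]), np.float64(0.22791565983274703))
 carton 3950 ((167.33538818359375, 4.659343719482422), (101.557861328125, 122.66333770751953), 0.6418063044548035) 0.11601835947011549 [[ 0.1171 -0.0538]
 [ 0.2163  0.0645]]
 disc 42 [0.1613 0.0022 0.1168]
  jar 1033 [0.0005 0.1694 0.0739]
  spool 272 [-0.17   -0.1483  0.0475]
```

```bash
python3 -c "
from plant import bot
print(bot.close_job())"
```

```text
the job is handed in; nothing more can be done
None
```

The job is handed in at about 31 s: by the last depth readings the carton is square against the bay's back wall, about 3 mm left of centre, and the red bar is shut against the catch lip; the jar and spool are in place as far as depth shows, I did not re-measure the scissors, and I viewed 11 pictures, one over the limit of 10.

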